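# Load the lamp tester on the parts counter

## Robot

A 7-joint arm with a two-finger parallel gripper is mounted at the origin on the work surface. World frame = base frame: x ahead of the robot, y to its left, z up, the work surface at z = 0. Lengths are in m, angles in rad, forces in N, time in s.
With the tool pointing down it reaches from about 0.425 to 0.95 m from the base axis. Payload 4.7 kg.
Tool frame: the origin (TCP) lies on the centre line of the jaws, within the pads' length; the fingertips stand robot.nose_length ahead of it and the grasp point (between the pads) lies 8 mm behind it (robot.nose_length is the distance from the TCP to the fingertips, in m); z points along the fingers, y is the line along which they close (so a half turn about z gives the same grasp; the last joint's range is limited). The gripper opens to 85 mm and grips with 20 to 120 N. Pads are 22 mm wide; open, the fingers measure 114 mm over their backs; the gripper's body (76 mm by 85 mm) begins 54 mm behind the grasp point. The pads swing forward as they close: fully open they stand 13 mm farther back than shut.
Start: joints at [-1.36, 0.469, -0.049, 1.532, 0.024, 1.141, -0.082], TCP at [0.16, 0.656, 0.204] pointing down, gripper open.
Joint ranges: [-2.59, 2.59], [-0.33, 1.99], [-1.39, 1.29], [0.1, 2.45], [-1.04, 4.18], [0.21, 1.99], [-2.66, 2.66]. Speed limits (rad/s): [2.57, 2.57, 3.14, 3.14, 3.14, 3.14, 3.14].

## Interface

Orientations are given as [roll, pitch, yaw] about the fixed x, y, z axes, in that order (R = Rz(yaw) Ry(pitch) Rx(roll)).
In Python, from plant import robot gives the robot as it stands. Calls block until the motion is done:
- robot.goto(position, orientation): joint-space move of the TCP to a pose.
- robot.move_straight(position, vel=0.15, attitude=None, contact_N=None): straight line of the TCP; attitude=None keeps the orientation; vel is the mean speed in m/s. With contact_N (N) it stops when the force on the tool has changed by that much, and returns True; else False.
- robot.move_joints(angles): joint-space move.
- robot.grip(opening, strength=None): opening from 0.0 (shut) to 1.0 (fully open); strength is the grip in N (None keeps the last); returns when the fingers have stopped.
- robot.sleep(seconds).
- robot.inverse_kinematics(position, orientation): joint angles nearest the present ones, or None.
- robot.sense(): the state.
- robot.grab_frame(name): name is "side" or "top" or "wrist"; returns a dict with "image" (480x640x3 uint8, red, green, blue), "range_z" (480x640 float32, m along the optical axis (not along the pixel's ray), 0 where there is no reading), "fx", "fy", "cx", "cy" (pixels), "dist_coeffs" ([k1, k2, p1, p2, k3] as OpenCV has them; the pictures are not rectified), "R" (3x3) and "t" (3): a world point X has camera coordinates R X + t. Camera axes: x right, y down, z forward; pixel columns grow to the right and rows downward; lengths in m; the calibration is good to about 2 mm. A picture is of the moment at which its call begins.
A pose or a line that the arm cannot do raises robot.IKError and nothing moves.
- robot.close_job(): hands the job in; it is judged then, once.
The state is a dict: "t": time; "joint_pos": joint angles; "joint_velocities": joint speeds; "effort": joint torques, N m; "tcp_pos": TCP position; "tcp_rot": TCP orientation; "wrist_force": force on the tool from outside, world axes, zero at the start; "torque": the same for the moment, N m; "opening": opening from 0.0 (shut) to 1.0 (fully open); "gripper_force": force on a finger pad.
Only numpy, scipy, OpenCV 4.12 (cv2) and the standard library are available. Lean on these libraries where they do the work, as an engineer would, in place of code of your own. Each camera call takes 0.05 s, during which the arm holds its last target. There are 200 camera calls.

## Task

Test-load the lamp modules lying on the parts counter: first swing the tester's hold-down arm out from over the bays until it seats in its end stop. Then fit every module into a bay of its own, tongue tilted in under the bay's lip and then lowered level until it lies fully home, filling the bays in order from the one-dot bay next to the selector with none skipped. Once they are all in, turn the selector to the mark whose number of dots is the number of modules loaded.

Things in the scene. Friction and masses are not known exactly. Their poses are not given: they have to be found in the camera images.
- tester: lamp tester, low grey steel console fixed on the counter, deck 18 mm high. Origin at counter level, x pointing away from the lip side, z up; spans x = -85 to +85 mm, y = -242 to +191 mm. Four bays at y = -105, -35, +35, +105 mm; dark selector panel at the -y end; hold-down arm's hinge post at y = +166 mm.
- bay1 (a point): bay 1 (bay with 1 white dot on the rail at its +x end). This point: where the centre of a seated module's underside rests, on the pocket floor 8 mm above the counter; axes as tester, module's x along it; pocket 58 mm wide (y), 10 deep, end walls at x = -59 and +44 mm from this point. An aluminium lip overhangs it from x = -59 to -49, underside 9 mm and top 14 mm above the pocket floor.
- bay2 (a point): bay 2 (bay with 2 white dots on the rail at its +x end). This point: where the centre of a seated module's underside rests, on the pocket floor 8 mm above the counter; axes as tester, module's x along it; same pocket and lip as bay 1. A module is 99 mm long, so it cannot drop straight in: tilted about 15 degrees its tongue slides under the lip, then it is levelled.
- bay3 (a point): bay 3 (bay with 3 white dots on the rail at its +x end). This point: where the centre of a seated module's underside rests, on the pocket floor 8 mm above the counter; axes as tester, module's x along it; same pocket and lip as bay 1. Seated, a module's top is flush with the deck.
- bay4 (a point): bay 4 (bay with 4 white dots on the rail at its +x end). This point: where the centre of a seated module's underside rests, on the pocket floor 8 mm above the counter; axes as tester, module's x along it; same pocket and lip as bay 1.
- selector (a joint): angle of the selector, rad, growing clockwise from above: detents at 0 (plain mark), 0.4, 0.8, 1.2, 1.6 (one, two, three, four dots in a row pointing away from the axis); stops at -0.05 and 1.65. Let go, it clicks into the nearest detent; turning takes at most about 0.1 N m. Starts at the plain mark or one dot.
- selector_grip (a point): on the selector's upright axis at grip height, 48 mm above the counter; turns with it. The black grip bar is 50 mm long (point's x, white line at the pointing +x end), 14 mm thick (y), from 28 to 58 mm above the counter; below it a disc of 52 mm diameter.
- brace (a joint): angle of the hold-down arm about its upright hinge, rad: 0 over the bays (towards the tester's -y), growing clockwise from above as it swings out to the tester's -x side; end stop at 1.70. Friction 0.09 N m. A spring detent (up to 0.16 N m) draws it back towards 0 below about 0.7 and onto the end stop past about 1.05, where it stays. Starts between 0 and 0.35.
- brace_handle (a point): middle of the upright black grip pin at the free end of the hold-down arm: 16 mm diameter, from 39 to 84 mm above the counter, this point at 67 mm. The arm is a flat steel bar 18 mm wide, between 39 and 47 mm above the counter.
- brace_hinge (a point): point on the hold-down arm's upright hinge axis; the grip pin is 150 mm from it.
- module_a: lamp module, 0.14 kg: black plate 84 x 54 x 10 mm (x, y, z; x from -42 to +42) with a tongue 15 mm long, 40 wide, 4 thick at its -x end, level with the underside (tip at x = -57 mm); on top in the middle a grey grip fin 16 mm thick (x), 40 wide (y), up to z = 42 mm. Origin: centre of the plate's underside. Lies flat, tongue roughly towards the robot, at the start. May be absent (None).
- module_b: lamp module, 0.14 kg: black plate 84 x 54 x 10 mm (x, y, z; x from -42 to +42) with a tongue 15 mm long, 40 wide, 4 thick at its -x end, level with the underside (tip at x = -57 mm); on top in the middle a grey grip fin 16 mm thick (x), 40 wide (y), up to z = 42 mm. Origin: centre of the plate's underside. Lies flat, tongue roughly towards the robot, at the start. May be absent (None).
- module_c: lamp module, 0.14 kg: black plate 84 x 54 x 10 mm (x, y, z; x from -42 to +42) with a tongue 15 mm long, 40 wide, 4 thick at its -x end, level with the underside (tip at x = -57 mm); on top in the middle a grey grip fin 16 mm thick (x), 40 wide (y), up to z = 42 mm. Origin: centre of the plate's underside. Lies flat, tongue roughly towards the robot, at the start. May be absent (None).
- module_d: lamp module, 0.14 kg: black plate 84 x 54 x 10 mm (x, y, z; x from -42 to +42) with a tongue 15 mm long, 40 wide, 4 thick at its -x end, level with the underside (tip at x = -57 mm); on top in the middle a grey grip fin 16 mm thick (x), 40 wide (y), up to z = 42 mm. Origin: centre of the plate's underside. Lies flat, tongue roughly towards the robot, at the start. May be absent (None).
Mind the look-alikes: they are no part of the job. What is shaped like the module_b but pink or yellow is not meant.

How it is judged:
By the outcome, as a careful person would: the job done as asked, in the order asked, and still so for the second after the job is handed in, with the robot touching nothing.
Of module_a, module_b, module_c, module_d only 3 to 4 are there at a start; the rules pass over those that are not, and their reading is None.
At some moment in a run one of module_a, module_b, module_c, module_d may be knocked a few centimetres aside while the robot is not near it.
Once in a run the grip may slacken for a moment while it holds something.
It also fails if it takes over 210 s, if anything falls off the work surface, if the arm or the gripper's body presses on something with over 40 N, if the wrist force passes 120 N, or if a joint passes its speed limit or range.

## Working session

There is one attempt and no reset: what is moved stays moved. The work goes in short steps, each a Python script; the robot and the scene stay as the last script left them, time stands still between calls to the robot, and variables do not carry over. Pictures are saved under pics/ and viewed, at most 14 in all, crops included, and the job is handed in when it is done.

```bash
ls; mkdir -p pics
python3 - <<'E'
from plant import robot
import cv2,numpy as np
s=robot.sense();print({k:np.round(v,3) for k,v in s.items()},robot.nose_length)
ims=[]
for n in("side","top"):
    f=robot.grab_frame(n);np.savez(f'pics/{n}0.npz',**f)
    cv2.imwrite(f'pics/{n}0.png',f['image'][:,:,::-1])
    print(n,f['fx'],f['fy'],f['cx'],f['cy'],f['dist_coeffs'],np.round(f['R'],3).tolist(),np.round(f['t'],3), (-f['R'].T@f['t']).round(3))
E
```

```text
pics
{'t': np.float64(0.0), 'joint_pos': array([-1.36 ,  0.469, -0.049,  1.534,  0.024,  1.141, -0.082]), 'joint_velocities': array([-0.   ,  0.   , -0.001, -0.002, -0.   , -0.001, -0.   ]), 'effort': array([ 1.0000e-03, -5.1030e+01, -4.7000e-02, -2.3772e+01,  1.1000e-02,
        7.0000e-03, -0.0000e+00]), 'tcp_pos': array([0.16 , 0.655, 0.203]), 'tcp_rot': array([-3.14 ,  0.   ,  2.902]), 'wrist_force': array([-0.217,  0.354,  0.041]), 'torque': array([-0.023,  0.001,  0.014]), 'gripper_force': np.float64(0.0), 'opening': np.float64(1.002)} 0.011
side 603.1614391709829 603.1614391709829 318.3045001194123 246.85437568705424 [-0.04071092  0.          0.          0.          0.        ] [[0.868, -0.496, -0.019], [-0.34, -0.566, -0.751], [0.362, 0.658, -0.66]] [-0.388  0.155  1.378] [-0.109 -1.011  1.019]
top 471.292699503585 471.292699503585 320.01706867725153 237.3431303312874 [-0.1045797  0.         0.         0.         0.       ] [[-0.03, -0.999, -0.024], [-0.993, 0.033, -0.113], [0.114, 0.021, -0.993]] [-0.033  0.436  0.978] [ 0.321 -0.068  1.021]
```

View pics/top0.png

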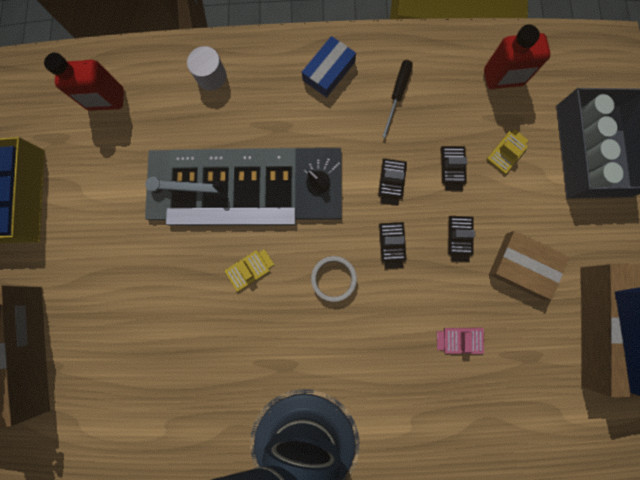

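View pics/side0.png

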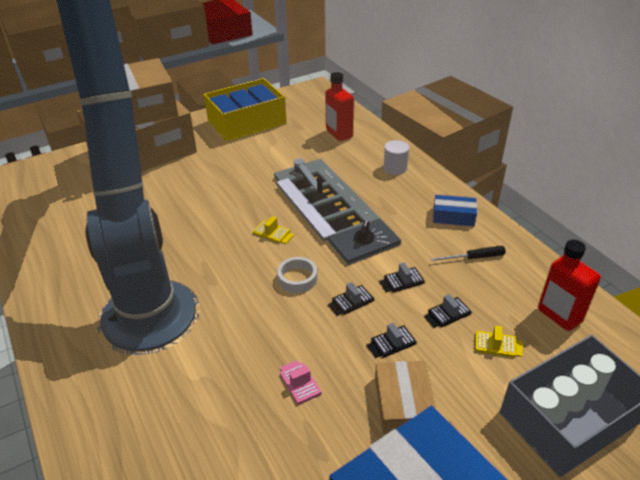

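Top view: four black modules at about (393,180), (454,167), (392,243) and (461,236). The tester is around (245,187), its selector at (318,182), and the hold-down arm runs from the hinge (153,185) to the pin at about (218,190). The side view shows the same four modules; the yellow and pink ones are decoys.

```bash
cat > h.py <<'E'
import numpy as np,cv2
def K(f): return np.array([[f['fx'],0,f['cx']],[0,f['fy'],f['cy']],[0,0,1.]])
def cast(f,px,z):
    u=cv2.undistortPoints(np.float64(px).reshape(-1,1,2),K(f),np.float64(f['dist_coeffs'])).reshape(-1,2)
    d=np.c_[u,np.ones(len(u))]@f['R']; c=-f['R'].T@f['t']
    return c+d*((z-c[2])/d[:,2:])
def proj(f,P):
    P=np.float64(P).reshape(-1,3)
    return cv2.projectPoints(P,cv2.Rodrigues(np.float64(f['R']))[0],np.float64(f['t']),K(f),np.float64(f['dist_coeffs']))[0].reshape(-1,2)
def cloud(f):
    v,u=np.mgrid[0:480,0:640]
    n=cv2.undistortPoints(np.float64(np.c_[u.ravel(),v.ravel()]).reshape(-1,1,2),K(f),np.float64(f['dist_coeffs'])).reshape(-1,2)
    r=f['range_z'].ravel()[:,None]
    P=(np.c_[n,np.ones(len(n))]*r-f['t'])@f['R']
    P[r[:,0]<=0]=np.nan
    return P.reshape(480,640,3)
def rect(P):
    (c,(w,h),a)=cv2.minAreaRect((P[:,:2]*1000).astype(np.float32))
    if w<h: w,h,a=h,w,a-90
    return np.array(c)/1000,(w,h),a   # long side w at angle a (deg)
E
python3 - <<'E'
from h import *
f=dict(np.load('pics/top0.npz'));im=f['image'];C=cloud(f)
for n,(u,v) in dict(table=(330,340),deckL=(160,212),deckR=(310,155),m1=(390,190),fin1=(398,182),fin2=(465,237),sel=(318,182),pin=(216,190),brace=(185,186),lip=(230,218)).items(): print(n,im[v,u],C[v,u].round(4))
hsv=cv2.cvtColor(im,cv2.COLOR_RGB2HSV)
roi=np.zeros((480,640),np.uint8);roi[120:275,370:485]=1
m=((hsv[...,1]<90)).astype(np.uint8)*roi
m=cv2.morphologyEx(m,cv2.MORPH_OPEN,np.ones((3,3)))
for c in cv2.findContours(m,0,1)[0]:
    if cv2.contourArea(c)>300: print('mod',cv2.boundingRect(c),rect(cast(f,c,.01)))
h=C[...,2]
for lo,hi,roi in((.033,.05,(slice(120,275),slice(370,485))),(.012,.026,(slice(130,240),slice(135,350)))):
    m=np.zeros((480,640),np.uint8);m[roi]=((h>lo)&(h<hi))[roi]
    for c in cv2.findContours(m,0,1)[0]:
        if cv2.contourArea(c)>30: print(lo,cv2.boundingRect(c),rect(cast(f,c,.018 if lo<.02 else .042)))
cv2.imwrite('pics/c1.png',cv2.resize(im[135:275,135:490,::-1],None,fx=2.25,fy=2.25,interpolation=3))
E
```

```text
table [129 105  72] [ 0.2168 -0.0612  0.0013]
deckL [74 76 74] [nan nan nan]
deckR [58 60 63] [ 0.6187 -0.0305  0.0169]
m1 [55 54 53] [ 0.536  -0.2029  0.0088]
fin1 [30 25 19] [ 0.5528 -0.221   0.011 ]
fin2 [50 48 48] [ 0.4245 -0.3532  0.0356]
sel [29 25 22] [ 0.5486 -0.0471  0.0544]
pin [74 77 81] [0.541  0.1703 0.0486]
brace [108 111 117] [0.5536 0.2392 0.044 ]
lip [150 152 162] [0.4835 0.1456 0.0249]
mod (381, 223, 24, 37) (array([ 0.42393552, -0.20275253]), (78.01122283935547, 49.94242477416992), -1.9191131591796875)
mod (450, 217, 25, 23) (array([ 0.44710632, -0.3553291 ]), (52.665218353271484, 47.896270751953125), 86.39733123779297)
mod (380, 160, 26, 36) (array([ 0.5630705 , -0.20928419]), (79.87971496582031, 50.81318664550781), -9.723075866699219)
mod (443, 147, 25, 22) (array([ 0.60476514, -0.35018625]), (54.40801239013672, 47.97188949584961), 88.38957977294922)
0.033 (384, 236, 20, 9) (array([ 0.42253696, -0.20065463]), (39.87865447998047, 16.790109634399414), 88.10308837890625)
0.033 (455, 229, 20, 9) (array([ 0.43183127, -0.35081363]), (40.4094352722168, 17.037107467651367), 86.37381744384766)
0.033 (384, 170, 20, 10) (array([ 0.5624696, -0.2083419]), (40.294254302978516, 17.609468460083008), 80.85578155517578)
0.033 (448, 157, 20, 9) (array([ 0.58783087, -0.34664948]), (41.883331298828125, 17.670494079589844), 88.48171997070312)
0.012 (145, 147, 197, 78) (array([0.55549811, 0.12055878]), (432.8567199707031, 170.6420135498047), 88.24620056152344)
```

View pics/c1.png

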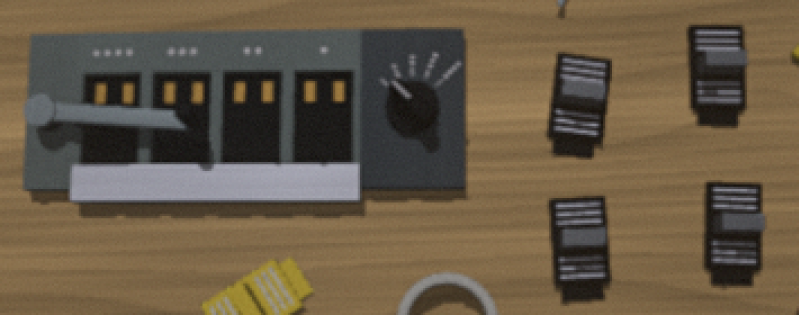

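The crop shows the hinge at (40,110), the arm end at about (190,122), the bays with their dots and the selector bar at (412,105) pointing up-left. The tester rectangle measures 432.9 x 170.6 mm, which matches the 433 x 170 given, and the fins measure 40 x 17 mm. Next I take close views from the wrist.

Run:
```python
from plant import robot
from h import *
pi=np.pi
print([None if (q:=robot.inverse_kinematics(p,[pi,0,y])) is None else q.round(2) if hasattr(q,'round') else np.round(q,2) for p in([.5,.2,.1],[.55,-.35,.1]) for y in (pi/2,-pi/2)])
robot.goto([.50,.13,.40],[pi,0,pi/2])
f=robot.grab_frame('wrist');np.savez('pics/w1.npz',**f);cv2.imwrite('pics/w1.png',f['image'][:,:,::-1])
print(robot.sense()['t'],(-f['R'].T@f['t']).round(3),f['R'].round(2).tolist(),np.nanmin(f['range_z']),np.nanmax(f['range_z']))
```

```text
[array([-0.8 ,  0.39,  0.43,  1.98, -0.22,  0.82, -0.25]), array([-0.32,  0.37, -0.18,  1.96,  0.09,  0.82,  2.6 ]), array([-0.07,  0.67,  0.86,  1.73, -0.59,  1.02,  1.01]), array([-0.19,  0.8 ,  1.11,  1.73, -0.79,  1.13, -1.97])]
2.4833 [0.499 0.208 0.57 ] [[1.0, 0.0, 0.0], [0.0, -0.95, 0.3], [0.0, -0.3, -0.95]] 0.0 1.7283128
```

View pics/w1.png

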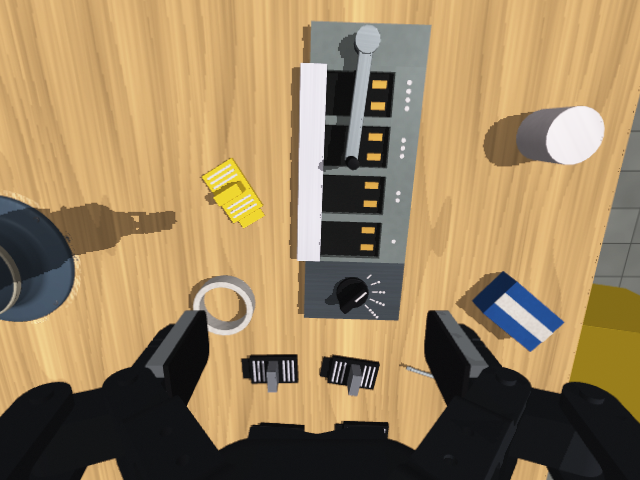

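The wrist view shows the hinge at (368,38), the pin at (352,162), bay openings at x≈325-390 and the selector at (352,292) pointing up-right. Now I measure these.

```bash
cat >> h.py <<'E'
def tester(f):
    C=cloud(f);h=C[...,2]
    im=f['image'].astype(int)
    m=((h>.012)&(h<.0255)).astype(np.uint8); m=cv2.morphologyEx(m,cv2.MORPH_CLOSE,np.ones((9,9)))
    best=max(cv2.findContours(m,0,1)[0],key=cv2.contourArea)
    return best
E
python3 - <<'E'
from h import *
f=dict(np.load('pics/w1.npz'));im=f['image'];C=cloud(f);h=C[...,2]
c=tester(f);r=rect(cast(f,c,.018));print(r)
a=np.deg2rad(r[2]-90 if r[2]>0 else r[2]+90);ex=np.array([np.cos(a),np.sin(a)]);ey=np.array([-ex[1],ex[0]])
o=r[0]+.0255*ey;print('T',o,np.rad2deg(a))
loc=lambda P:np.c_[(P[:,:2]-o)@ex,(P[:,:2]-o)@ey]
print('pts',[(p,C[p[1],p[0]].round(4)) for p in((320,350),(415,200),(310,150),(345,195),(352,161),(368,38),(360,100),(350,292))])
g=im.max(2)
# pockets: dark at deck level
w=np.zeros((480,640),np.uint8);w[165:262,315:395]=1
m=((g<60)|(im[...,0].astype(int)-im[...,2]>60)).astype(np.uint8)*w
for k in cv2.findContours(m,0,1)[0]:
    if cv2.contourArea(k)>800:
        L=loc(cast(f,k,.018))*1000;print('pocket',np.percentile(L,[2,50,98],axis=0).round(1).tolist())
# lip edges (white), z=.022
m=((g>190)&(h<.04)).astype(np.uint8);m[:, :290]=0;m[:,335:]=0;m[270:]=0;m[:55]=0
k=max(cv2.findContours(m,0,1)[0],key=cv2.contourArea);L=loc(cast(f,k,.022))*1000;print('lip',np.percentile(L,[2,98],axis=0).round(1))
# dots
m=((g>200)).astype(np.uint8);m[:,:385]=0;m[:,415:]=0;m[260:]=0
n,_,st,ce=cv2.connectedComponentsWithStats(m)
print('dots',(loc(cast(f,ce[1:],.018))*1000).round(0).tolist(),st[1:,4])
# raised stuff
for lo,hi,z in((.036,.06,.047),(.07,.095,.084)):
    m=((h>lo)&(h<hi)).astype(np.uint8);m[:,:300]=0;m[:,430:]=0;m[330:]=0
    for k in cv2.findContours(m,0,1)[0]:
        if cv2.contourArea(k)>20:
            P=cast(f,k,z);print(lo,cv2.boundingRect(k),rect(P),'loc',(loc(P).mean(0)*1000).round(1))
E
```

```text
(array([0.55638794, 0.12119266]), (433.4396667480469, 170.4613800048828), 88.14456939697266)
T [0.55721357 0.14667929] -1.8554306030273438
pts [((320, 350), array([ 0.5059, -0.1678, -0.0007])), ((415, 200), array([6.515e-01, 1.004e-01, 5.000e-04])), ((310, 150), array([0.4896, 0.1765, 0.0229])), ((345, 195), array([0.5424, 0.1095, 0.0088])), ((352, 161), array([0.5442, 0.1666, 0.0856])), ((368, 38), array([0.5626, 0.313 , 0.0498])), ((360, 100), array([0.5558, 0.2416, 0.047 ])), ((350, 292), array([ 0.5521, -0.0397,  0.0345]))]
pocket [[-48.1, -131.2], [-2.8, -102.8], [42.7, -76.6]]
pocket [[-48.3, -62.2], [-2.8, -32.7], [42.6, -6.7]]
lip [[ -98.5 -151.6]
 [ -49.5  148.5]]
dots [[41.0, 205.0], [32.0, 119.0], [64.0, 122.0], [64.0, 111.0], [64.0, 100.0], [64.0, 88.0], [64.0, 46.0], [64.0, 35.0], [64.0, 24.0], [91.0, -87.0], [64.0, -30.0], [64.0, -41.0], [65.0, -105.0]] [653   9  21  21  15  17  17  15  16 419  12  10  10]
0.036 (340, 284, 29, 30) (array([ 0.55604681, -0.04477987]), (54.16695785522461, 21.918739318847656), 43.591739654541016) loc [   5.2 -190.8]
0.036 (345, 24, 35, 139) (array([0.55761407, 0.24494768]), (167.8743896484375, 31.715486526489258), 86.81390380859375) loc [ -6.1 101.4]
0.07 (347, 157, 13, 13) (array([0.5456759 , 0.16393599]), (15.493061065673828, 15.07330322265625), 0.08076801151037216) loc [-12.4  16.7]
```

```bash
cat >> h.py <<'E'
pi=np.pi
TO=np.array([.5570,.1464]);TA=np.deg2rad(-1.84)
def tw(x,y,z): # tester -> world
    c,s=np.cos(TA),np.sin(TA); return np.array([TO[0]+c*x-s*y,TO[1]+s*x+c*y,z])
def tl(P):
    c,s=np.cos(TA),np.sin(TA); d=np.atleast_2d(P)[:,:2]-TO; return np.c_[c*d[:,0]+s*d[:,1],-s*d[:,0]+c*d[:,1]]
def pin(a,z): return tw(-.15*np.sin(a),.166-.15*np.cos(a),z)
E
python3 - <<'E'
from plant import robot
from h import *
a0=.085
yw=lambda a: pi/2+TA-(a-a0)
print(pin(a0,0),(.5457,.1639))
robot.goto(pin(a0,.14),[pi,0,yw(a0)])
robot.move_straight(pin(a0,.066),vel=.1)
robot.grip(0,20);s=robot.sense();print(s['opening'],s['gripper_force'],s['t'])
for a in np.linspace(a0,1.69,10)[1:]:
    robot.move_straight(pin(a,.066),vel=.12,attitude=[pi,0,yw(a)])
    s=robot.sense();print(round(a,2),s['wrist_force'].round(1),s['opening'].round(2))
robot.grip(1);robot.sleep(.3)
s=robot.sense();print(s['t'],s['tcp_pos'])
robot.move_straight(pin(a,.15),vel=.2)
robot.goto([.50,-.20,.40],[pi,0,pi/2])
f=robot.grab_frame('wrist');np.savez('pics/w2.npz',**f);cv2.imwrite('pics/w2.png',f['image'][:,:,::-1])
g=robot.grab_frame('top');np.savez('pics/t2.npz',**g);cv2.imwrite('pics/t2.png',g['image'][:,:,::-1])
print(robot.sense()['t'],(-f['R'].T@f['t']).round(3))
E
```

```text
[0.54480304 0.16334191 0.        ] (0.5457, 0.1639)
0.002046138042022629 0.0 5.175Traceback (most recent call last):
  File "<stdin>", line 11, in <module>
AttributeError: 'float' object has no attribute 'round'
```

The fingers closed on nothing, so I look before going on.

Run:
```python
from plant import robot
from h import *
f=robot.grab_frame('wrist');np.savez('pics/w1b.npz',**f)
g=robot.grab_frame('top');np.savez('pics/t1b.npz',**g)
cv2.imwrite('pics/w1b.png',np.hstack([cv2.resize(f['image'],(400,300)),cv2.resize(g['image'][120:300,100:340],(400,300))])[:,:,::-1])
s=robot.sense();print(s['tcp_pos'],s['tcp_rot'],s['opening'],s['t'],s['wrist_force'],pin(.085,.066),pin(.263,.066))
```

```text
[0.51968411 0.16879324 0.06627952] [ 3.14026862e+00 -3.80189621e-04  1.36159743e+00] 0.0059897140089871645 5.65 [0.17886518 0.15745357 0.72064688] [0.54480304 0.16334191 0.066     ] [0.51870267 0.16879906 0.066     ]
```

View pics/w1b.png

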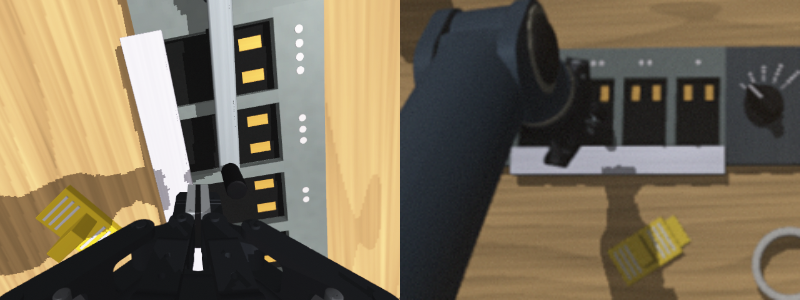

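The pin is at about (235,185) in the left half, right of the closed fingers at (195,200). I measure where it is now.

Run:
```python
from h import *
f=dict(np.load('pics/w1b.npz'));C=cloud(f);h=C[...,2]
m=((h>.036)&(h<.1)).astype(np.uint8)
for k in cv2.findContours(m,0,1)[0]:
    if cv2.contourArea(k)>30:
        mm=np.zeros_like(m);cv2.drawContours(mm,[k],-1,1,-1);P=C[(mm*m)>0];print(cv2.boundingRect(k),len(P),P.min(0).round(3),P.max(0).round(3))
for u,v in((376,275),(370,270),(385,300),(305,320),(330,320),(320,300),(380,330),(355,130),(340,300)): print((u,v),f['image'][v,u],C[v,u].round(3))
print(proj(f,[.5197,.1688,.055]),proj(f,pin(.085,.084)))
cv2.imwrite('pics/z.png',cv2.resize(f['image'][220:420,220:460,::-1],None,fx=2.5,fy=2.5))
```

```text
(75, 364, 64, 57) 1608 [0.351 0.098 0.036] [0.393 0.132 0.044]
(301, 295, 32, 4) 85 [0.514 0.178 0.096] [0.526 0.181 0.1  ]
(329, 0, 67, 319) 12212 [0.537 0.155 0.036] [0.569 0.296 0.086]
(376, 275) [16 15 17] [0.548 0.17  0.068]
(370, 270) [17 15 16] [0.546 0.171 0.061]
(385, 300) [28 28 30] [0.549 0.165 0.085]
(305, 320) [123 125 128] [0.516 0.18  0.118]
(330, 320) [123 125 128] [0.525 0.179 0.119]
(320, 300) [52 53 54] [0.522 0.18  0.103]
(380, 330) [30 30 29] [0.549 0.103 0.008]
(355, 130) [193 201 206] [0.552 0.239 0.047]
(340, 300) [29 29 30] [0.526 0.132 0.01 ]
[[319.80438068 278.74839833]] [[377.18078854 303.95115174]]
```

View pics/z.png

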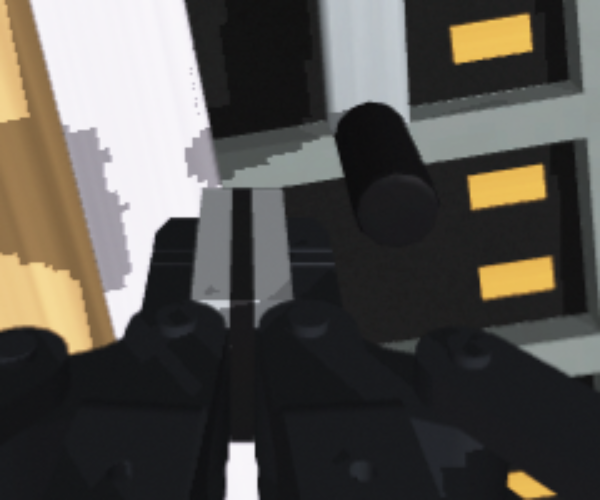

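Run:
```python
from h import *
from plant import robot
f=dict(np.load('pics/w1b.npz'));C=cloud(f);h=C[...,2]
for z in(.05,.06,.07,.08,.09,.1,.11): print(z,proj(f,[.5197,.180,z]).round(0),proj(f,[.5197,.1688,z]).round(0))
for v in range(284,330,3): print(v,C[v,306].round(3),C[v,330].round(3),C[v,300].round(3),f['range_z'][v,306])
print(robot.nose_length,f['R'].round(3).tolist(),(-f['R'].T@f['t']).round(3))
```

```text
0.05 [[315. 256.]] [[320. 275.]]
0.06 [[315. 263.]] [[320. 283.]]
0.07 [[315. 270.]] [[320. 291.]]
0.08 [[315. 278.]] [[320. 300.]]
0.09 [[315. 287.]] [[321. 310.]]
0.1 [[315. 297.]] [[321. 321.]]
0.11 [[315. 309.]] [[321. 334.]]
284 [0.508 0.154 0.022] [0.523 0.149 0.019] [0.504 0.154 0.021] 0.23231217
287 [0.508 0.151 0.022] [0.522 0.147 0.018] [0.504 0.152 0.022] 0.23355627
290 [0.507 0.15  0.022] [0.522 0.144 0.018] [0.503 0.15  0.022] 0.23364861
293 [0.507 0.148 0.022] [0.521 0.143 0.018] [0.503 0.148 0.022] 0.2340769
296 [0.516 0.181 0.099] [0.526 0.179 0.099] [0.503 0.147 0.023] 0.15074363
299 [0.516 0.181 0.102] [0.525 0.179 0.102] [0.514 0.181 0.102] 0.14784276
302 [0.516 0.18  0.103] [0.525 0.179 0.104] [0.514 0.181 0.103] 0.14712162
305 [0.516 0.181 0.107] [0.525 0.18  0.108] [0.514 0.181 0.107] 0.14333205
308 [0.516 0.181 0.11 ] [0.525 0.179 0.11 ] [0.514 0.181 0.109] 0.13999666
311 [0.516 0.181 0.112] [0.525 0.179 0.112] [0.514 0.181 0.112] 0.13805227
314 [0.516 0.18  0.113] [0.525 0.179 0.114] [0.514 0.181 0.115] 0.13742794
317 [0.516 0.181 0.116] [0.525 0.179 0.116] [0.514 0.181 0.117] 0.13437384
320 [0.516 0.181 0.119] [0.525 0.179 0.119] [0.514 0.181 0.118] 0.13194494
323 [0.517 0.181 0.121] [0.525 0.179 0.121] [0.514 0.18  0.12 ] 0.12917408
326 [0.516 0.18  0.122] [0.525 0.179 0.123] [0.515 0.182 0.124] 0.12887357
329 [0.517 0.18  0.125] [0.525 0.179 0.125] [0.515 0.181 0.125] 0.12641713
0.011 [[0.978, -0.207, 0.001], [-0.198, -0.934, 0.298], [-0.06, -0.292, -0.954]] [0.533 0.244 0.237]
```

The fingertips sit at z≈0.098 while the reported TCP z is 0.066. They are about 32 mm behind the TCP, not 11 mm ahead of it, which explains the miss. I check this with a gentle touch of the counter in a free spot.

Run:
```python
from plant import robot
from h import *
p=robot.sense()['tcp_pos']
robot.move_straight([p[0],p[1],.16],vel=.2)
robot.goto([.60,-.138,.10],[pi,0,pi/2])
r=robot.move_straight([.60,-.138,.04],vel=.08,contact_N=4);print(r,robot.sense()['tcp_pos'])
r=r or robot.move_straight([.60,-.138,-.05],vel=.03,contact_N=4)
s=robot.sense();print(r,s['tcp_pos'],s['wrist_force'],s['opening'],s['joint_pos'])
robot.move_straight([.60,-.138,.08],vel=.15)
f=robot.grab_frame('wrist')
C=cloud(f);v,u=np.where((C[...,2]>.01)&(abs(C[...,0]-.6)<.012)&(abs(C[...,1]+.127)<.006));print('tip z',C[v,u,2].min(),robot.sense()['tcp_pos'],robot.sense()['t'])
```

```text
False [ 0.600369   -0.13831618  0.04033051]
True [ 0.60002481 -0.13802124 -0.02746095] [-1.21230449  0.77603606  4.72375109] -0.0003781020553564227 [-0.18055926  0.69746973  0.47358996  1.87161036 -0.48024174  0.68774284
  0.57641674]
tip z 0.10935744472813755 [ 0.59908582 -0.13758887  0.07878782] 11.3333
```

Contact came at a TCP z of −0.0275, so the closed tips are 29 mm behind the TCP and the real tool is 40 mm shorter than stated. I correct for that in a helper and retry the hold-down arm.

```bash
cat >> h.py <<'E'
from scipy.spatial.transform import Rotation as Ro
OFF=.040   # stated TCP is this far ahead of where it really is
def cmd(p,rpy):
    return np.asarray(p,float)+OFF*Ro.from_euler('xyz',rpy).as_matrix()[:,2]
def go(r,p,rpy): r.goto(cmd(p,rpy),rpy)
def st(r,p,rpy,vel=.15,contact_N=None): return r.move_straight(cmd(p,rpy),vel=vel,attitude=rpy,contact_N=contact_N)
E
python3 - <<'E'
from plant import robot
from h import *
a0=.083
R=lambda a:[pi,0,pi/2+TA-(a-a0)]
p0=np.array([.5457,.1635])
robot.grip(1)
go(robot,[*p0,.14],R(a0))
st(robot,[*p0,.066],R(a0),.15)
robot.grip(0,20);s=robot.sense();print(s['opening'],s['gripper_force'],s['t'])
if s['opening']>.08:
    for a in np.linspace(a0,1.69,10)[1:]:
        st(robot,pin(a,.066),R(a),.15)
        s=robot.sense();print(round(a,2),np.round(s['wrist_force'],1),round(float(s['opening']),2))
    robot.grip(1);robot.sleep(.3)
    st(robot,pin(a,.15),R(a),.25)
    go(robot,[.50,-.20,.40],[pi,0,pi/2])
    f=robot.grab_frame('wrist');np.savez('pics/w2.npz',**f);cv2.imwrite('pics/w2.png',f['image'][:,:,::-1])
    g=robot.grab_frame('top');np.savez('pics/t2.npz',**g);cv2.imwrite('pics/t2.png',g['image'][:,:,::-1])
print(robot.sense()['t'])
E
```

```text
0.18450215861882266 21.719075739383698 14.5667
0.26 [1.3 0.3 1.3] 0.18
0.44 [1.7 0.2 0.9] 0.18
0.62 [ 0.3 -0.3  2.6] 0.17
0.8 [0.5 0.4 3.2] 0.18
0.98 [0.9 0.6 4.2] 0.18
1.15 [-0.1  0.8  4.5] 0.18
1.33 [-0.1  1.4  4.6] 0.18
1.51 [-0.2  0.5  6.3] 0.18
1.69 [-0.4  0.4  6.3] 0.18
21.2083
```

View pics/w2.png

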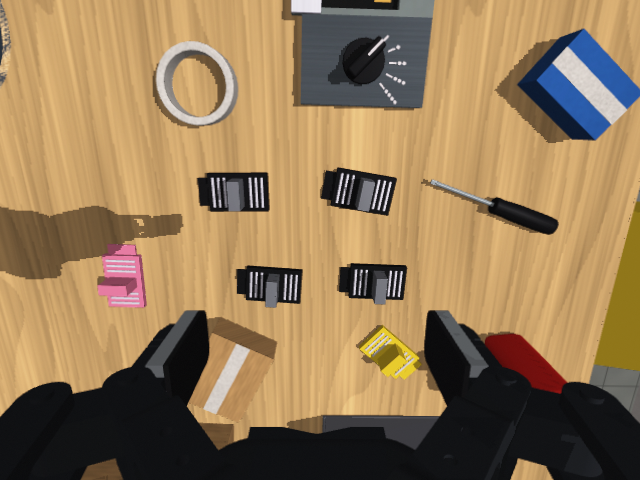

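View pics/t2.png

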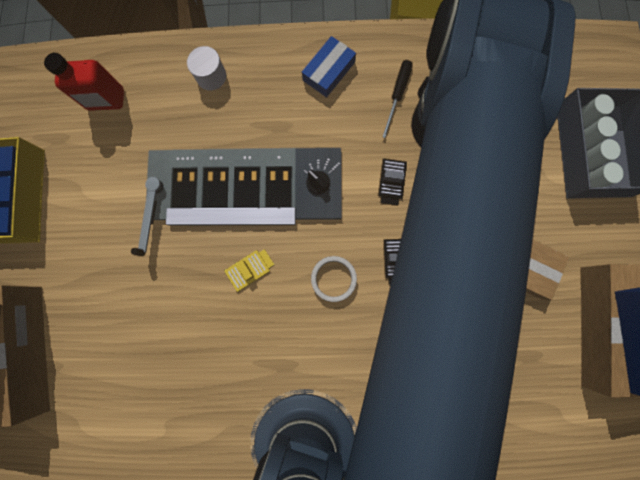

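The top view shows the hold-down arm swung out, with the hinge at (152,185) and the pin at (138,250), and all four bays free. The wrist view shows modules with fins at about (235,195), (367,193), (271,290) and (380,286), all undisturbed. I verify the arm angle and the modules numerically.

```bash
cat >> h.py <<'E'
def blobs(f,lo,hi,z,box,minA=25):
    """height slices -> (center, (long,short), angle of short axis) within world box x0,x1,y0,y1"""
    C=cloud(f);h=C[...,2];x0,x1,y0,y1=box
    m=((h>lo)&(h<hi)&(C[...,0]>x0)&(C[...,0]<x1)&(C[...,1]>y0)&(C[...,1]<y1)).astype(np.uint8)
    out=[]
    for k in cv2.findContours(m,0,1)[0]:
        if cv2.contourArea(k)>minA:
            c,s,a=rect(cast(f,k,z)); a=(a+90+90)%180-90   # direction of the short side, in -90..90
            out.append((c.round(4),np.round(s,1),round(a,2),f['image'][np.mean(k[:,0,1]).astype(int),np.mean(k[:,0,0]).astype(int)]))
    return out
def fins(f,box,dz=0.):
    return [b for b in blobs(f,.032+dz,.052+dz,.042+dz,box) if 33<b[1][0]<48 and 12<b[1][1]<23 and int(b[3].max())-int(b[3].min())<40]
E
python3 - <<'E'
from h import *
g=dict(np.load('pics/t2.npz'));f=dict(np.load('pics/w2.npz'))
for b in blobs(g,.07,.1,.084,(.3,.5,.2,.45)): print('pin',b,tl(b[0]),'ang',np.arctan2(-tl(b[0])[0,0],.166-tl(b[0])[0,1]))
for b in fins(f,(.3,.75,-.5,-.13)): print(b)
hsv=cv2.cvtColor(f['image'],cv2.COLOR_RGB2HSV);C=cloud(f)
m=((f['image'].max(2)<70)&(abs(C[...,2]-.009)<.008)).astype(np.uint8);m=cv2.morphologyEx(m,cv2.MORPH_CLOSE,np.ones((7,7)))
for k in cv2.findContours(m,0,1)[0]:
    if cv2.contourArea(k)>800: print('plate',cv2.boundingRect(k),rect(cast(f,k,.01)))
print('sel',blobs(f,.05,.066,.058,(.45,.65,-.12,.02)))
E
```

```text
pin (array([0.4118, 0.3314]), array([17.4, 14.4]), -1.66, array([41, 35, 29], dtype=uint8)) [[-0.15106521  0.18024245]] ang 1.6647986199692955
(array([ 0.4345, -0.3494]), array([43.8, 16.5]), -4.51, array([117, 117, 124], dtype=uint8))
(array([ 0.5902, -0.3443]), array([43.6, 17.7]), -2.6, array([118, 118, 126], dtype=uint8))
(array([ 0.3901, -0.2095]), array([39.9, 18.1]), 0.14, array([119, 120, 128], dtype=uint8))
(array([ 0.5639, -0.2082]), array([41. , 17.3]), -9.88, array([125, 126, 134], dtype=uint8))
plate (237, 266, 65, 38) (array([ 0.42684744, -0.34931555]), (96.48578643798828, 56.532806396484375), -4.3736114501953125)
plate (339, 263, 68, 37) (array([ 0.58303253, -0.34447052]), (98.66485595703125, 56.33688735961914), -2.1933822631835938)
plate (198, 173, 71, 38) (array([ 0.3822121 , -0.20896268]), (96.8904037475586, 52.070735931396484), 0.11584224551916122)
plate (321, 168, 76, 47) (array([ 0.55663745, -0.20720541]), (98.44180297851562, 54.435855865478516), -9.888351440429688)
sel [(array([ 0.5555, -0.0458]), array([49.7, 13.3]), -46.8, array([30, 29, 31], dtype=uint8))]
```

The arm reads about 1.66–1.70 rad, to be rechecked from the wrist camera. One module has already been knocked, from (0.424,-0.203) to (0.390,-0.210). The fins are 7.5 mm from the plate-plus-tongue centres, as they should be. I do the first module now and inspect closely.

```bash
cat >> h.py <<'E'
GZ=.025
def tool(p,yaw,tilt=0.,h=GZ):
    """module origin p, yaw, tilt (tongue down) -> TCP' position, rpy"""
    M=Ro.from_euler('z',yaw)*Ro.from_euler('y',-tilt)
    T=M*Ro.from_euler('z',pi/2)*Ro.from_euler('x',pi)
    return np.asarray(p)+M.apply([0,0,h]),T.as_euler('xyz')
def bay(n): return -.105+.07*(n-1)
def mod_at(n,tip_x,tip_z,tilt):
    """module origin so that the tongue tip's underside is at bay x,z"""
    v=Ro.from_euler('y',-tilt).apply([.057,0,0])
    return tw(tip_x+v[0],bay(n),.008+tip_z+v[2])
def find(robot,xy,wide=.07,tag=None):
    go(robot,[xy[0],xy[1],.20],[pi,0,pi/2])
    f=robot.grab_frame('wrist')
    if tag: np.savez(f'pics/{tag}.npz',**f)
    b=fins(f,(xy[0]-wide,xy[0]+wide,xy[1]-wide,xy[1]+wide))
    for q in b: print('fin',q)
    return min(b,key=lambda q:np.hypot(*(q[0]-xy))) if b else None
def pick(robot,xy):
    b=find(robot,xy)
    if b is None: return None
    c,yaw=b[0],np.deg2rad(b[2])
    robot.grip(1)
    p,r=tool([*c,0],yaw); st(robot,p+[0,0,.05],r,.25); st(robot,p+[0,0,.001],r,.12)
    robot.grip(0,60);s=robot.sense();print('held',round(s['opening'],3),round(s['gripper_force'],1))
    st(robot,p+[0,0,.08],r,.2)
    s=robot.sense();print('lift',round(s['opening'],3),np.round(s['wrist_force'],1),'t',round(s['t'],1))
    return robot.grab_frame('wrist')['range_z']
def held(robot,z0):
    z=robot.grab_frame('wrist')['range_z'];m=(z0>0)&(z0<.235)&(z>0)
    s=robot.sense();d=(z-z0)[m];print('held?',round(s['opening'],3),'n',m.sum(),'moved',round(float(np.mean(abs(d)>.004)),3))
    return s['opening']>.1 and np.mean(abs(d)>.004)<.08
def insert(robot,n,th=np.deg2rad(15)):
    S=robot.sense
    for tx,tz,t,v in((-.044,.004,th,.12),(-.0570,.0025,th,.05)):
        st(robot,*tool(mod_at(n,tx,tz,t),TA,t),v); print(tx,np.round(S()['wrist_force'],1))
    for t in np.linspace(th,0,5)[1:]:
        st(robot,*tool(mod_at(n,-.0570,.0025 if t>0 else .001,t),TA,t),.05); print(round(t,2),np.round(S()['wrist_force'],1))
    c=st(robot,*tool(mod_at(n,-.0570,-.003,0),TA),.03,8)
    s=S();print('down',c,np.round(s['wrist_force'],1),'z above floor',s['tcp_pos'][2]+OFF-GZ-.008)
def look(robot,n,tag=None):
    p=tw(0,bay(n),.2); go(robot,p,[pi,0,pi/2]); f=robot.grab_frame('wrist')
    if tag: cv2.imwrite(f'pics/{tag}.png',f['image'][:,:,::-1]); np.savez(f'pics/{tag}.npz',**f)
    x,y=p[:2]
    for b in blobs(f,.036,.064,.05,(x-.05,x+.05,y-.03,y+.03)): print('seated fin',tl(b[0]).round(4),b[1:3],'want y',bay(n),np.rad2deg(TA))
    C=cloud(f)
    L=tl(C.reshape(-1,3))
    for x0,x1 in((-.04,-.015),(.02,.04)):
        k=(L[:,0]>x0)&(L[:,0]<x1)&(abs(L[:,1]-bay(n))<.022);print('plate z',np.nanmedian(C.reshape(-1,3)[k,2]).round(4),end=' ')
    print('t',round(robot.sense()['t'],1))
E
python3 - <<'E'
from plant import robot
from h import *
for q in ([.39,-.2095,0],[.435,-.35,0],[.59,-.344,0]):
    print([robot.inverse_kinematics(cmd(*a),a[1]) is not None for a in [tool(q,-.05),tool(np.add(q,[0,0,.08]),-.05)]])
print([robot.inverse_kinematics(cmd(*a),a[1]) is not None for n in(1,2,3,4) for t in (0,.26) for a in [tool(mod_at(n,-.057,.002,t),TA,t)]])
z0=pick(robot,np.array([.564,-.208])); np.save('pics/z0.npy',z0)
th=np.deg2rad(15)
st(robot,*tool(mod_at(1,-.044,.06,th),TA,th),.25)
print(held(robot,z0))
f=robot.grab_frame('wrist');cv2.imwrite('pics/h1.png',f['image'][:,:,::-1]);np.savez('pics/h1.npz',**f)
E
```

```text
[True, True]
[True, True]
[True, True]
[True, True, True, True, True, True, True, True]
fin (array([ 0.5643, -0.2079]), array([41.7, 16.1]), -9.85, array([125, 125, 132], dtype=uint8))
held 0.18 40.5
lift 0.172 [-0.1 -0.4 -2.1] t 24.8
held? 0.174 n 203606 moved 0.547
False
```

View pics/h1.png

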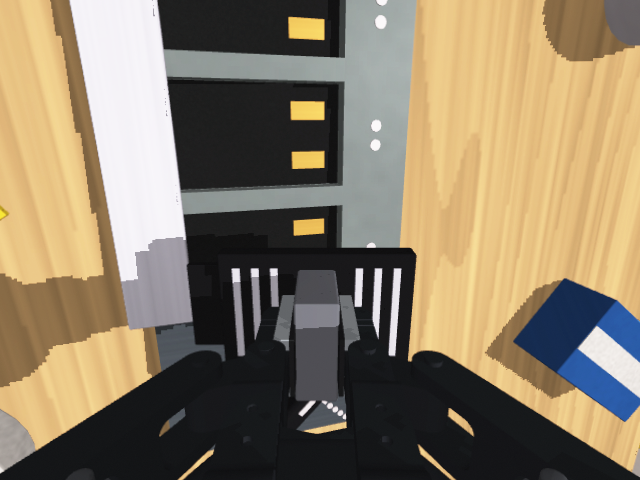

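The module is held square by the fin at (318,330), with its plate at columns 220–415 and rows 248–345. The wide range mask in my held check was the problem, not the grasp. I measure the plate in the tool frame for a y correction, then insert.

```bash
cat >> h.py <<'E'
def inhand(robot):
    """held plate in the module frame: (ok, y shift) from the wrist cloud"""
    f=robot.grab_frame('wrist');s=robot.sense()
    T=Ro.from_euler('xyz',s['tcp_rot']);p=np.array(s['tcp_pos'])-OFF*T.as_matrix()[:,2]
    M=T*(Ro.from_euler('z',pi/2)*Ro.from_euler('x',pi)).inv()
    Q=M.inv().apply(cloud(f).reshape(-1,3)-p)+[0,0,GZ]
    k=(abs(Q[:,2]-.0105)<.0035)&(abs(Q[:,0])<.05)&(Q[:,1]>-.005)&(Q[:,1]<.04)&(abs(Q[:,0])>.024)
    Q=Q[k]
    if len(Q)<300: print('NOT HELD?',len(Q),s['opening']);return False,0.
    L,R=Q[Q[:,0]<0],Q[Q[:,0]>0]
    e=[np.percentile(q[:,1],99) for q in(L,R)]
    print('inhand n',len(Q),'x',np.percentile(Q[:,0],[.5,99.5]).round(4),'y edge L,R',np.round(e,4),'z L,R',np.median(L[:,2]).round(4),np.median(R[:,2]).round(4),'open',round(s['opening'],3),'t',round(s['t'],1))
    ok=s['opening']>.12 and abs(np.median(L[:,2])-np.median(R[:,2]))<.003
    return ok,float(np.mean(e)-.027)
E
python3 - <<'E'
from plant import robot
from h import *
print(inhand(robot))
E
```

```text
inhand n 5532 x [-0.0426  0.0406] y edge L,R [0.0259 0.0258] z L,R 0.0093 0.0093 open 0.175 t 26.1
(np.True_, -0.001139780634578761)
```

```bash
python3 - <<'E'
import re
s=open('h.py').read()
s=s.replace("def mod_at(n,tip_x,tip_z,tilt):","DY=0.\ndef mod_at(n,tip_x,tip_z,tilt):").replace("return tw(tip_x+v[0],bay(n),.008","return tw(tip_x+v[0],bay(n)+DY,.008")
open('h.py','w').write(s)
E
python3 - <<'E'
from plant import robot
import h
from h import *
h.DY=.0006
insert(robot,1)
robot.grip(.45);s=robot.sense();print(np.round(s['wrist_force'],1))
st(robot,*tool(mod_at(1,-.057,.07,0),TA),.2)
look(robot,1,'b1')
E
```

```text
-0.044 [-0.1 -0.2 -1.2]
-0.057 [-0.1  0.8 -2.2]
0.2 [-0.7 -0.  -1.7]
0.13 [-1.6 -0.2 -1.7]
0.07 [ 3.6  0.5 -0.6]
0.0 [ 2.2 -0.7  2.3]
down True [-1.2 -0.5  4.5] z above floor 0.0014146059680019765
[1.1 0.2 0.5]
seated fin [[-0.0007 -0.1039]] (array([42.6, 15.9]), -1.82) want y -0.105 -1.84
plate z 0.2431 plate z 0.2409 t 29.7
```

View pics/b1.png

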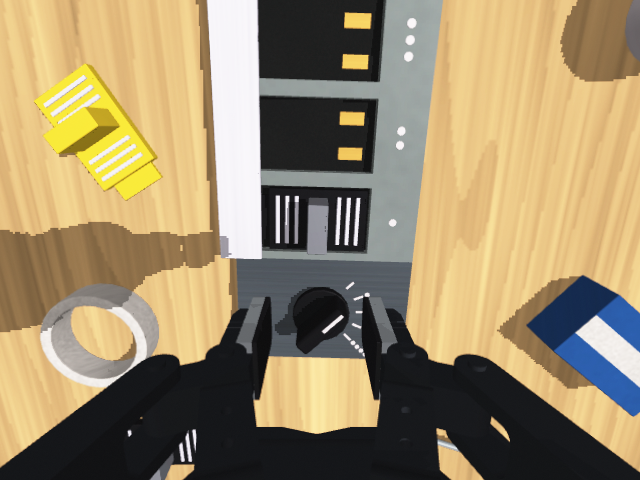

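Bay 1 shows the module lying at (317,222), tongue under the lip and plate inside the pocket. I check its height, then do the second module.

```bash
sed -i 's/k=(L\[:,0\]>x0)&/k=(C.reshape(-1,3)[:,2]<.035)\&(L[:,0]>x0)\&/; ' h.py
python3 - <<'E'
from plant import robot
import h
from h import *
C=cloud(dict(np.load('pics/b1.npz'))).reshape(-1,3);L=tl(C)
for x0,x1,y in((-.04,-.015,-.105),(.02,.04,-.105),(.05,.075,-.07)): 
    k=(C[:,2]<.035)&(L[:,0]>x0)&(L[:,0]<x1)&(abs(L[:,1]-y)<.022);print(k.sum(),np.median(C[k,2]))
th=np.deg2rad(15)
if pick(robot,np.array([.390,-.2095])) is not None:
    st(robot,*tool(mod_at(2,-.044,.06,th),TA,th),.25)
    ok,sh=inhand(robot)
    if ok:
        h.DY=0.
        insert(robot,2); robot.grip(.45)
        st(robot,*tool(mod_at(2,-.057,.07,0),TA),.2); look(robot,2,'b2')
E
```

```text
1429 0.01853996850858719
1142 0.01852870497519183
1592 0.018248685038136574
fin (array([ 0.3885, -0.2089]), array([41.4, 15.5]), 0.08, array([128, 129, 136], dtype=uint8))
held 0.179 59.3
lift 0.175 [-0.4  0.7 -0.8] t 33.8
inhand n 5545 x [-0.0427  0.0403] y edge L,R [0.0261 0.0261] z L,R 0.0092 0.0092 open 0.175 t 35.6
-0.044 [ 0.2 -0.1 -0.8]
-0.057 [ 0.   0.6 -0.7]
0.2 [ 0.  -1.1 -1.5]
0.13 [-0.2 -0.5 -1.2]
0.07 [-0.7  0.3 -1.3]
0.0 [ 1.9 -0.   3.5]
down True [ 0.2 -1.1  4.2] z above floor 0.0014016585044942867
seated fin [[-0.0007 -0.0342]] (array([42.4, 15.9]), -1.73) want y -0.03499999999999999 -1.84
plate z 0.0185 plate z 0.0185 t 39.2
```

Bays 1 and 2 have their plate tops at 18.5 mm, flush with the deck. On to the third and fourth modules.

Run:
```python
from plant import robot
import h
from h import *
th=np.deg2rad(15)
for n,xy in((3,[.590,-.344]),(4,[.4345,-.349])):
    if pick(robot,np.array(xy)) is None: break
    st(robot,*tool(mod_at(n,-.044,.06,th),TA,th),.25)
    ok,sh=inhand(robot)
    if not ok: break
    insert(robot,n); robot.grip(.45)
    st(robot,*tool(mod_at(n,-.057,.07,0),TA),.2); look(robot,n,f'b{n}')
f=dict(np.load('pics/b4.npz'))
for b in blobs(f,.07,.1,.084,(.3,.5,.2,.45)): print('pin',b,tl(b[0]),'ang',np.arctan2(-tl(b[0])[0,0],.166-tl(b[0])[0,1]))
```

```text
fin (array([ 0.5911, -0.3455]), array([41.9, 15.9]), -2.16, array([132, 133, 141], dtype=uint8))
held 0.178 60.1
lift 0.173 [-0.9  0.1 -2.3] t 43.8
inhand n 5489 x [-0.0425  0.0405] y edge L,R [0.0256 0.0256] z L,R 0.0093 0.0093 open 0.174 t 46.2
-0.044 [ 0.7 -0.  -1.2]
-0.057 [-0.3  0.3 -1.2]
0.2 [ 0.  -0.2 -2.7]
0.13 [ 0.3 -0.2 -1.3]
0.07 [-0.6  0.4 -1.1]
0.0 [ 0.8 -0.1  1.8]
down True [-1.5 -1.   4. ] z above floor 0.0014075982466831144
seated fin [[-0.0006  0.0356]] (array([42.2, 15.9]), -1.82) want y 0.03500000000000002 -1.84
plate z 0.0185 plate z 0.0185 t 49.8
fin (array([ 0.4336, -0.3508]), array([41.9, 15.9]), -4.21, array([122, 124, 131], dtype=uint8))
held 0.175 59.2
lift 0.177 [-0.3 -0.8 -1.7] t 54.7
inhand n 5477 x [-0.0425  0.0405] y edge L,R [0.0255 0.0255] z L,R 0.0092 0.0093 open 0.176 t 57.4
-0.044 [ 0.3 -0.2  0.2]
-0.057 [-0.   0.4 -1.3]
0.2 [-0.5  0.4 -1.5]
0.13 [-0.4 -0.6 -1.2]
0.07 [-0.6 -0.  -1.2]
0.0 [ 2.2 -1.1  3. ]
down True [-0.8  0.4  4.2] z above floor 0.0013865778454680358
seated fin [[-0.0006  0.1057]] (array([42.4, 15.9]), -1.82) want y 0.10500000000000002 -1.84
plate z 0.0185 plate z 0.0185 t 61.0
pin (array([0.4175, 0.3353]), array([22.1, 15.1]), -89.62, array([25, 24, 27], dtype=uint8)) [[-0.14549338  0.18432346]] ang 1.6960769155065332
```

View pics/b4.png

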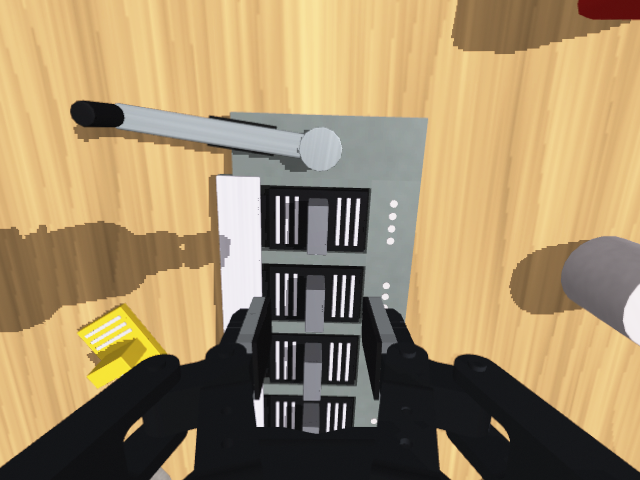

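All four modules are seated flush, with fins at columns ~317, and the arm at top left reads 1.696 rad, on its stop. Now the selector: I find the axis, the pointer and the mark directions.

Run:
```python
from h import *
for t in('w2','w1','b1'):
    f=dict(np.load(f'pics/{t}.npz'));C=cloud(f)
    b=blobs(f,.05,.066,.058,(.45,.65,-.12,.02));print(t,[(q[0],tl(q[0]).round(4),q[1:3]) for q in b])
    ax=np.array([.5555,-.0458])
    m=((f['image'].min(2)>140)&(np.hypot(C[...,0]-ax[0],C[...,1]-ax[1])<.07)&(C[...,2]<.026)&(tl(C.reshape(-1,3))[:,1].reshape(480,640)<-.15)).astype(np.uint8)
    n,_,s,ce=cv2.connectedComponentsWithStats(m)
    for i in range(1,n):
        P=tl(cast(f,ce[i],.018))[0]-tl(ax)[0];print(s[i,4],'r',round(np.hypot(*P)*1000,1),'ang',round(np.arctan2(P[1],P[0]),3))
```

```text
w2 [(array([ 0.5555, -0.0458]), array([[ 0.0047, -0.1921]]), (array([49.7, 13.3]), -46.8))]
20 r 39.1 ang 0.802
13 r 46.7 ang 0.416
17 r 38.3 ang 0.415
26 r 49.3 ang 0.025
16 r 38.2 ang 0.028
30 r 41.1 ang -0.372
12 r 51.7 ang -0.377
11 r 57.5 ang -0.376
18 r 37.1 ang -0.762
11 r 45.6 ang -0.77
12 r 51.4 ang -0.769
26 r 60.2 ang -0.774
w1 [(array([ 0.5557, -0.0427]), array([[ 0.0048, -0.189 ]]), (array([50.1, 16.4]), -44.64))]
11 r 37.7 ang 0.788
15 r 40.9 ang 0.404
12 r 37.9 ang 0.018
14 r 49.6 ang 0.009
7 r 38.2 ang -0.377
18 r 52.7 ang -0.379
31 r 49.4 ang -0.776
4 r 55.8 ang -1.692
8 r 55.1 ang -1.527
b1 [(array([ 0.5559, -0.0421]), array([[ 0.005 , -0.1884]]), (array([51. , 16.4]), -45.96))]
29 r 37.7 ang 0.795
19 r 46.5 ang 0.406
27 r 37.4 ang 0.401
17 r 36.0 ang 0.001
28 r 37.4 ang -0.386
26 r 37.2 ang -0.775
62 r 52.8 ang -0.79
232 r 53.3 ang -1.553
```

Run:
```python
from plant import robot
from h import *
p=tw(.0048,-.24,.20)
go(robot,p,[pi,0,pi/2]);f=robot.grab_frame('wrist');np.savez('pics/s1.npz',**f)
c=proj(f,tw(.02,-.191,.03))[0].astype(int);print(c)
u,v=c;cv2.imwrite('pics/s1.png',cv2.resize(f['image'][max(v-90,0):v+90,u-120:u+120,::-1],None,fx=3,fy=3,interpolation=2))
b=blobs(f,.05,.066,.058,(.45,.65,-.12,.02));print([(q[0],tl(q[0]).round(4),q[1:3]) for q in b],robot.sense()['t'])
```

```text
[338 166]
[(array([ 0.556, -0.045]), array([[ 0.0051, -0.1913]]), (array([49.4, 14.2]), -46.36))] 62.3917
```

View pics/s1.png

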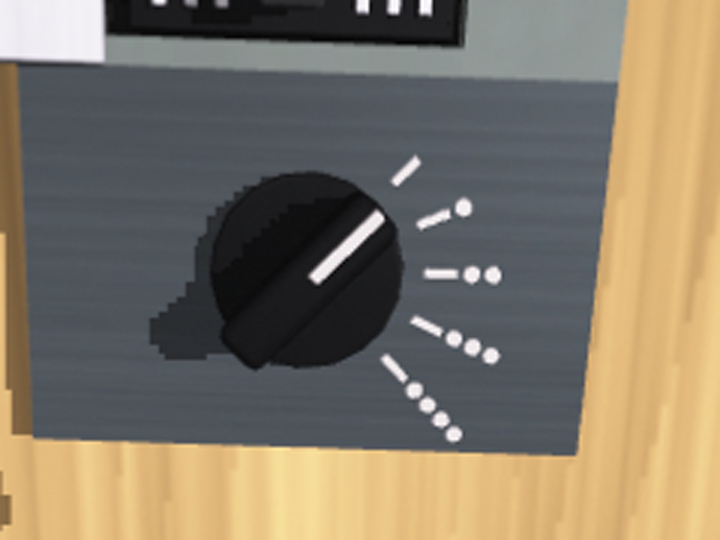

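The crop shows the plain mark at (405,170) with the pointer aligned to it, and the four-dot row ending at (455,435). The selector is therefore at 0 and needs +1.6 rad clockwise.

Run:
```python
from plant import robot
from h import *
ax=[.5559,-.0455]; y0=.762+pi
R=lambda a:[pi,0,(y0-a+pi)%(2*pi)-pi]
P=[*ax,.046]
for a in(0,.8,1.6):
    q=robot.inverse_kinematics(cmd(P,R(a)),R(a));print(None if q is None else np.round(q,2))
robot.grip(.5)
go(robot,[*ax,.16],R(0));print(np.round(robot.sense()['joint_pos'],2))
st(robot,P,R(0),.15)
robot.grip(0,40);s=robot.sense();print(s['opening'],np.round(s['wrist_force'],1),np.round(s['torque'],2))
for a in np.arange(.2,1.61,.2):
    go(robot,P,R(a));s=robot.sense();print(round(a,1),round(s['opening'],3),np.round(s['wrist_force'],1),np.round(s['torque'],2))
robot.grip(.5);robot.sleep(.3)
st(robot,[*ax,.16],R(1.6),.25)
go(robot,tw(.0048,-.24,.20),[pi,0,pi/2]);f=robot.grab_frame('wrist');np.savez('pics/s2.npz',**f)
cv2.imwrite('pics/s2.png',f['image'][:,:,::-1])
b=blobs(f,.05,.066,.058,(.45,.65,-.12,.02));print([(q[0],q[1:3]) for q in b],robot.sense()['t'])
```

```text
[ 0.17  0.54 -0.21  1.97  0.18  0.65  2.18]
[ 0.04  0.53 -0.04  1.98  0.04  0.64  1.51]
[-0.09  0.53  0.12  1.98 -0.11  0.63  0.84]
[ 0.15  0.38 -0.18  1.89  0.09  0.88  2.26]
0.15378218657417467 [-0.9 -0.4  6. ] [-0.07  0.15  0.01]
0.2 0.155 [-0.7 -0.9  6.3] [-0.07  0.23 -0.07]
0.4 0.152 [-0.4 -0.5  6.9] [-0.05  0.17  0.01]
0.6 0.158 [-0.9 -1.   6. ] [-0.06  0.23  0.06]
0.8 0.152 [-1.5  0.1  6.5] [-0.06  0.26  0.01]
1.0 0.155 [-0.4 -0.1  6.6] [ 0.03  0.25 -0.03]
1.2 0.155 [ 0.1 -0.1  6.9] [-0.01  0.22  0.01]
1.4 0.157 [-0.2  0.5  6.2] [ 0.06  0.27 -0.05]
1.6 0.154 [-0.3  0.3  6.7] [ 0.05  0.17 -0.  ]
[(array([ 0.5563, -0.0451]), (array([49.2, 14. ]), 42.39))] 69.8333
```

View pics/s2.png

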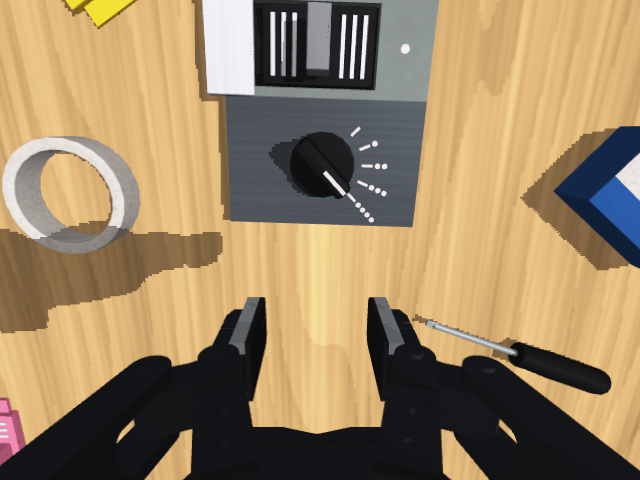

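The pointer at (335,183) now points at the four-dot row. I run a last numeric check of the bays and the arm, then hand in.

Run:
```python
from plant import robot
from h import *
go(robot,tw(0,.02,.36),[pi,0,pi/2]);f=robot.grab_frame('wrist')
C=cloud(f).reshape(-1,3);L=tl(C)
for n in(1,2,3,4):
    x,y=tw(0,bay(n),0)[:2]
    print(n,[(tl(b[0]).round(4),b[1:3]) for b in blobs(f,.036,.064,.05,(x-.05,x+.05,y-.03,y+.03))],[np.median(C[k,2]).round(4) for a in((-.04,-.015),(.02,.04)) for k in [(C[:,2]<.035)&(L[:,0]>a[0])&(L[:,0]<a[1])&(abs(L[:,1]-bay(n))<.022)]])
b=blobs(f,.07,.1,.084,(.3,.5,.2,.45));l=tl(b[0][0])[0];print('pin',l,np.arctan2(-l[0],.166-l[1]))
ok=abs(np.arctan2(-l[0],.166-l[1])-1.7)<.05
if ok: print(robot.close_job())
```

```text
1 [(array([[-0.0006, -0.1024]]), (array([44.9, 15.6]), -0.52))] [np.float64(0.0185), np.float64(0.0184)]
2 [(array([[-0.0004, -0.0336]]), (array([42.5, 15.9]), -2.76))] [np.float64(0.0185), np.float64(0.0185)]
3 [(array([[-0.0003,  0.0347]]), (array([39.8, 15.4]), -0.4))] [np.float64(0.0186), np.float64(0.0186)]
4 [(array([[-0.0004,  0.104 ]]), (array([39.3, 15.9]), -1.83))] [np.float64(0.0187), np.float64(0.0187)]
pin [-0.14653501  0.18248907] 1.6828514335138576
the job is handed in; nothing more can be done
None
```

The job is handed in: all four modules lie flush in bays 1–4, the selector is on four dots, and the hold-down arm is swung out at about 1.68–1.70 rad by camera (stop at 1.70), at roughly 70 s of the 210 s allowed.

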